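# Weigh a traded-in camera on the sprung hanging scale

## Robot

A 7-joint arm with a two-finger parallel gripper is mounted at the origin on the work surface. World frame = base frame: x ahead of the robot, y to its left, z up, the work surface at z = 0. Lengths are in m, angles in rad, forces in N, time in s.
With the tool pointing down it reaches from about 0.4 to 0.875 m from the base axis. Payload 19.3 kg.
Tool frame: the origin (TCP) lies at the very end of the fingers, on their centre line; the grasp point (between the pads) lies 19 mm behind it; z points along the fingers, y is the line along which they close (so a half turn about z gives the same grasp; the last joint's range is limited). The gripper opens to 85 mm and grips with 20 to 120 N. Pads are 22 mm wide; open, the fingers measure 114 mm over their backs; the gripper's body (76 mm by 85 mm) begins 54 mm behind the grasp point. The pads swing forward as they close: fully open they stand 13 mm farther back than shut.
Start: joints at [1.231, 0.521, -0.036, 1.599, 0.021, 1.021, -0.113], TCP at [0.167, -0.602, 0.231] pointing down, gripper open.
Joint ranges: [-2.91, 2.91], [-0.3, 2.13], [-1.5, 1.42], [0.17, 2.43], [-1.26, 4.41], [0.16, 1.93], [-2.52, 2.52]. Speed limits (rad/s): [1.89, 1.89, 2.39, 2.39, 3.01, 3.01, 3.01].

## Interface

Orientations are given as [roll, pitch, yaw] about the fixed x, y, z axes, in that order (R = Rz(yaw) Ry(pitch) Rx(roll)).
In Python, from workcell import monitor, optics, job_done gives the robot as it stands.
- The arm moves only by the shell command python3 -m handwheel 'ROWS' [FORCE]. ROWS is JSON, a list of rows, each an object of numbers: "dx", "dy", "dz": the shift along the tool's x, y, z in cm; "wx", "wy", "wz": the turn, a rotation vector about the tool's x, y, z in rad; "claw": the opening in per cent of the stroke, from 0 (shut) to 100 (fully open). A call has 1 to 8 rows; each row shifts and turns the commanded pose from where the row before left it, along the tool's axes as they then stand; what a row does not reach is not made up. A row lasts 1/8 s, in which the tool goes at most 62.5 mm and 10.7 degrees, less where a joint would pass 70% of its speed; a pose out of reach is approached as far as the arm can. A call with a gripper value outside its range is refused whole. The fingers move at their own pace and stop on an object; FORCE is the grip in N (left out, the last holds). Time passes only in rows, so rows that do not move let the fingers close. It gives the time, the measured TCP pose, the force, the opening and the grip force at its end, in the units of the state.
- monitor.observe(): the state, without advancing time (a new reading comes with each control period).
- optics.grab_frame(name): name is "scene" or "top"; returns a dict with "frame" (420x560x3 uint8, blue, green, red), "fovy" (degrees; the focal length in pixels is half the picture's height over the tangent of half this angle, whatever the lens; pixels are square), "cx", "cy" (the principal point, pixels), "k1" (the pictures are not rectified: a ray, as slopes to the right and down, at radius r is drawn at 1 + k1 r^2 times it, then the intrinsics apply), "R" (3x3) and "t" (3): a world point X has camera coordinates R X + t. Camera axes: x right, y down, z forward; pixel columns grow to the right and rows downward; lengths in m; the calibration is good to about 2 mm. A picture is of the moment at which its call begins. There is no depth.
- job_done(): hands the job in; it is judged then, once.
Trained networks look in the newest picture that a camera, given by its name, has taken for a name from the list of things; names that differ only in an ending like _2 or _b are one class to them, and where a whole thing is asked for, a point or a joint stands for the part that bears it (a point fixed in the world has none). Each returns a list of dicts, best first, with "p" (0 to 1); they miss things now and then, are a little off and sometimes report something else, mostly with a low value. They report only what shows in the picture. A call takes as long as a camera call. They do not tell look-alikes from the thing itself.
- optics.masks_of(name, camera): "region" (420x560 bool, what is visible of it) and "rect" ([left, top, width, height] in pixels, round what is visible of it).
The state is a dict: "clock": time; "qpos": joint angles; "qd": joint speeds; "joint_efforts": joint torques, N m; "position": TCP position; "tool_rot": TCP orientation; "force": force on the tool from outside, world axes, zero at the start; "moment": the same for the moment, N m; "grip_width": finger opening in m; "finger_force": force on a finger pad.
Only numpy, scipy, OpenCV 4.12 (cv2) and the standard library are available. Lean on these libraries where they do the work, as an engineer would, in place of code of your own. Each camera call takes 0.05 s, during which the arm holds its last target. There are 200 camera calls.

## Task

Pick up the camera with the carrying loop and hang it by its loop on the hook of the sprung scale, easing it down gently until the spring carries its whole weight before you let go, so that the hook neither drops nor jumps, and never hauling the hook down to its stop. Wait until the hook and the camera hang still, then press the scale's button fully down to keep the reading and leave the camera hanging; do not disturb the other things on the counter.

Things in the scene. Friction and masses are not known exactly. Their poses are not given: they have to be found in the camera images.
- camera: Black camera in an aluminium frame, weight unknown, under 750 g. Origin: centre of its underside, z up, lens to -x (to x = -52 mm), width along y. Block 50 x 124 mm, 70 mm high. On it, in the plane x = 0, a pointed loop of 8 mm bar: legs at y = +-40 mm up to z = 100 mm, sloping to a peak at z = 128 mm. On the peak a flat tab, 10 mm thick (x), 34 mm wide (y), z = 132 to 190 mm, to hold it by.
- tab (a point): Where to grasp the camera: middle of the tab, 172 mm above the camera's underside, 18 mm below the tab's top edge; same axes as the camera. The fingers close along the camera's x. It lies 54 mm above eye.
- eye (a point): Point under the loop's peak, 118 mm above the camera's underside on its centre line, where the axis of the hook's bar lies when the loop hangs on the hook. Below it the opening is free for 48 mm down to the camera's top, 72 mm wide, narrowing to the peak in its upper part. Axes as the camera's.
- scale: Hanging scale fixed to the counter: aluminium column 44 x 40 mm, 372 mm tall, on a base 120 x 120 mm, 16 mm high. Origin on the column's axis at the counter, z up. The hook sticks out from the column to the scale's -y. A console 24 mm high on its -x side carries the button.
- hook_seat (a point): Bottom of the hook's saddle, on the axis of its 8 mm bar, 120 mm from the column's axis to the scale's -y, 255 mm high unloaded; rides with the hook. The bar runs along the scale's y: level and 10 mm higher until 18 mm before the seat, then rises to the tip 18 mm beyond it, 12 mm higher. The loop goes over the tip with the camera's x along the scale's y, either way round. Axes as the scale's.
- hook (a joint): Dip of the hook (m): 0 unloaded, grows downward, stop at 0.120. A spring holds it up: it starts to move at about 0.5 N and dips 14 mm more per further 1 N. Lightly damped: it bobs at about 2 Hz for a second or two. Let go only within about 0.3 N of balance, else it drops or jumps (over 90 mm/s).
- hold_button_top (a point): Centre of the top of the white round button (26 mm across) on the scale's console, about 100 mm from the column's axis on the scale's -x side and 70 mm to its +y; pressed straight down.
- hold_button (a joint): Button travel (m): 0 up, 0.006 fully down, sprung, about 5 N at full travel.
- lens: Bystander: a black lens standing upright, 68 mm across, 85 mm high; origin at the centre of its underside.
- compact: Bystander: a small camera without loop, 36 x 110 mm and 62 mm high; origin at the centre of its underside, lens to -x.
- film_carton: Bystander: a cardboard carton 70 x 110 mm, 40 mm high; origin at the centre of its underside.
- pen_pot: Bystander: a dark steel pot, 72 mm across, 95 mm high; origin at the centre of its underside.
Mind the look-alikes: they are no part of the job. What is shaped like the camera but brown or green is not meant.

How it is judged:
On the way, in this order (a step that is already met when the one before it is completed fails the run):
1. the camera is lifted clear of the counter in the gripper (height (world z) of camera above 0.05 m and contact force between camera and the fingers above 1 N and contact force between camera and scale below 0.1 N), for 0.1 s.
2. the camera hangs by its loop on the hook, let go, and both have come to rest (distance between eye and hook_seat below 0.01 m and value of joint hook above 0.012 m and contact force between camera and the fingers below 0.05 N and velocity of joint hook between -0.01 and 0.01 m/s and linear speed of camera below 0.02 m/s and angular speed of camera below 0.25 rad/s), for 0.3 s.
3. then the button is pressed fully down (value of joint hold_button above 0.0045 m), for 0.05 s.
At the end, for the whole second after the job is handed in: The camera hangs at rest on the hook (the point under its arch within 10 mm of the saddle, hook dipped more than 12 mm, camera within 0.3 rad of upright, slower than 20 mm/s, hook slower than 10 mm/s), and the button, pressed past 4.5 mm after it came to rest, has sprung back up (distance between eye and hook_seat below 0.01 m and value of joint hook above 0.012 m and angle between camera's own z axis and vertical below 0.3 rad and linear speed of camera below 0.02 m/s and velocity of joint hook between -0.01 and 0.01 m/s and value of joint hold_button below 0.002 m and contact force between camera and scale above 1 N); the robot touches nothing.
It fails at once if once the fingers are off the camera, the hook drops or jumps faster than 90 mm/s (let go before the spring carried the weight, or while it was pulled too far) (contact force between camera and the fingers below 0.05 N and (velocity of joint hook above 0.09 m/s or velocity of joint hook below -0.09 m/s)).
It fails at once if the hook is hauled down to its stop (dipped more than 112 mm) or jerked faster than 150 mm/s (value of joint hook above 0.112 m or velocity of joint hook above 0.15 m/s or velocity of joint hook below -0.15 m/s).
It fails at once if the camera or the fingers push on the scale's hook with more than 15 N (contact force between camera and scale above 15 N or contact force between the fingers and hook above 15 N).
It fails at once if the button is pressed while the hook or camera still moves (value of joint hold_button above 0.003 m and (velocity of joint hook above 0.02 m/s or velocity of joint hook below -0.02 m/s or linear speed of camera above 0.04 m/s)).
It fails at once if another thing on the counter is shifted by more than 30 mm (distance of any of lens, compact, film_carton, pen_pot from where it was at the start of the episode above 0.03 m).
It also fails if it takes over 64 s, if anything falls off the work surface, if the arm or the gripper's body presses on something with over 40 N, if the wrist force passes 120 N, or if a joint passes its speed limit or range.

## Working session

There is one attempt and no reset: what is moved stays moved. The work goes in short steps, Python scripts to look and compute and a shell command to move; the robot and the scene stay as the last step left them, time stands still between calls to the robot, and variables do not carry over. Pictures are saved under pics/ and viewed, at most 10 in all, crops included, and the job is handed in when it is done.

```bash
mkdir -p pics; ls
cat > h.py <<'E'
import numpy as np, cv2
from workcell import monitor, optics
def grab(n):
    f=optics.grab_frame(n); return f
def ray(f,u,v):
    fl=210/np.tan(np.radians(f["fovy"])/2)
    d=np.array([(u-f["cx"])/fl,(v-f["cy"])/fl]); s=d.copy()
    for _ in range(30): s=d/(1+f["k1"]*(s@s))
    R=np.array(f["R"]); t=np.array(f["t"])
    w=R.T@np.r_[s,1]; return -R.T@t, w/np.linalg.norm(w)
def at_z(f,u,v,z):
    c,w=ray(f,u,v); return c+w*(z-c[2])/w[2]
def proj(f,X):
    fl=210/np.tan(np.radians(f["fovy"])/2)
    p=np.array(f["R"])@np.array(X)+np.array(f["t"]); s=p[:2]/p[2]; s=s*(1+f["k1"]*(s@s))
    return s*fl+np.array([f["cx"],f["cy"]])
def tri(f1,p1,f2,p2):
    c1,a=ray(f1,*p1); c2,b=ray(f2,*p2)
    st=np.linalg.lstsq(np.c_[a,-b],c2-c1,rcond=None)[0]
    x=c1+a*st[0]; y=c2+b*st[1]; return (x+y)/2, np.linalg.norm(x-y)
E
python3 - <<'E'
from h import *
print(monitor.observe())
for n in("scene","top"):
    f=grab(n); cv2.imwrite(f"pics/{n}0.png",f["frame"]); print(n,f["fovy"],f["cx"],f["cy"],f["k1"],"cam at",ray(f,280,210))
    for k in("camera","tab","scale","hook","hook_seat","hold_button","hold_button_top","lens","compact","film_carton","pen_pot"):
        for m in optics.masks_of(k,n):
            ys,xs=np.nonzero(m["region"]); print(k,round(m["p"],2),m["rect"],xs.mean().round(1),ys.mean().round(1))
E
```

```text
pics
{'clock': 0.0, 'qpos': array([ 1.23081227,  0.52201955, -0.03633487,  1.5999727 ,  0.02120541,
        1.02109803, -0.11281121]), 'qd': array([ 0.00093885, -0.00182787, -0.00042869,  0.00050538,  0.00064191,
       -0.00237673, -0.00102498]), 'joint_efforts': array([ 6.98089548e-05, -9.27094173e+01,  1.98019691e+00, -3.69935381e+01,
        1.78548211e-02,  8.19649897e-03,  7.03783689e-05]), 'position': array([ 0.16645988, -0.60209179,  0.23073484]), 'tool_rot': array([-3.14048304e+00,  7.94723853e-05,  2.69771589e-01]), 'force': array([ 0.06865234, -0.31244271,  0.54937326]), 'moment': array([-0.01182079,  0.03688707, -0.04564865]), 'finger_force': 0.0, 'grip_width': 0.08493773035815638}
scene 53.68056418339873 283.5061497570834 204.8079398369151 -0.10719472631437131 cam at (array([ 1.1644175 , -0.69243313,  0.78328391]), array([-0.51674008,  0.63987483, -0.56880567]))
camera 0.8 [163.7, 288.3, 68.7, 87.4] 197.6 336.5
camera 0.58 [208.3, 238.5, 54.4, 74.4] 235.9 282.4
tab 0.92 [270.9, 262.4, 55.2, 82.9] 298.7 309.3
tab 0.81 [169.3, 288.0, 61.4, 83.1] 197.4 336.4
tab 0.7 [207.9,
[... 910 characters left out ...]
30.0] 138.8 183.2
tab 0.69 [387.9, 153.3, 54.5, 37.6] 416.6 170.6
scale 0.77 [181.1, 172.1, 82.7, 78.7] 203.8 204.7
hook 0.76 [205.8, 177.9, 58.8, 22.8] 228.8 189.0
hook_seat 0.85 [211.4, 178.9, 53.5, 17.3] 230.0 188.4
hook_seat 0.34 [181.9, 232.3, 11.3, 9.6] 187.3 234.9
hold_button 0.53 [184.1, 231.3, 9.0, 6.2] 187.4 234.9
hold_button 0.3 [212.8, 180.6, 51.0, 16.2] 231.5 188.5
hold_button_top 0.49 [182.2, 231.8, 12.0, 9.2] 187.3 234.8
lens 0.75 [381.9, 235.3, 27.6, 29.1] 395.8 247.3
compact 0.78 [293.9, 262.6, 37.0, 23.6] 309.9 273.6
film_carton 0.69 [254.2, 119.7, 45.9, 37.3] 275.9 137.0
pen_pot 0.75 [124.2, 169.4, 37.1, 24.0] 138.7 183.1
pen_pot 0.66 [293.2, 260.5, 39.9, 26.2] 309.9 273.6
```

Run:
```python
import cv2
a=cv2.imread("pics/scene0.png")[90:390,130:380]; b=cv2.imread("pics/top0.png")[90:300,110:470]
cv2.imwrite("pics/s_crop.png",cv2.resize(a,None,fx=2,fy=2,interpolation=cv2.INTER_CUBIC))
cv2.imwrite("pics/t_crop.png",cv2.resize(b,None,fx=2.2,fy=2.2,interpolation=cv2.INTER_CUBIC))
```

```text
(no output)
```

View pics/s_crop.png

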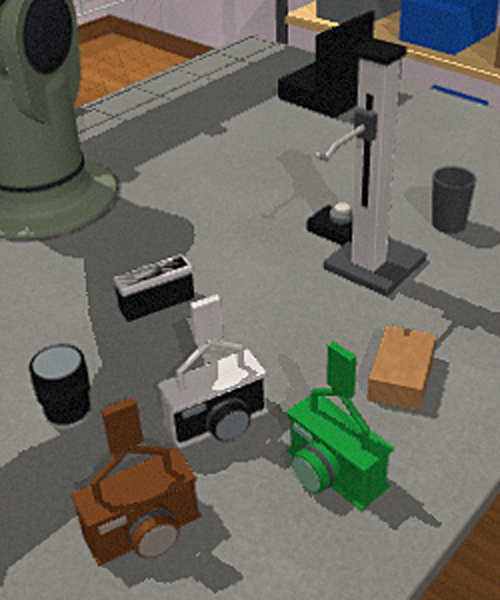

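View pics/t_crop.png

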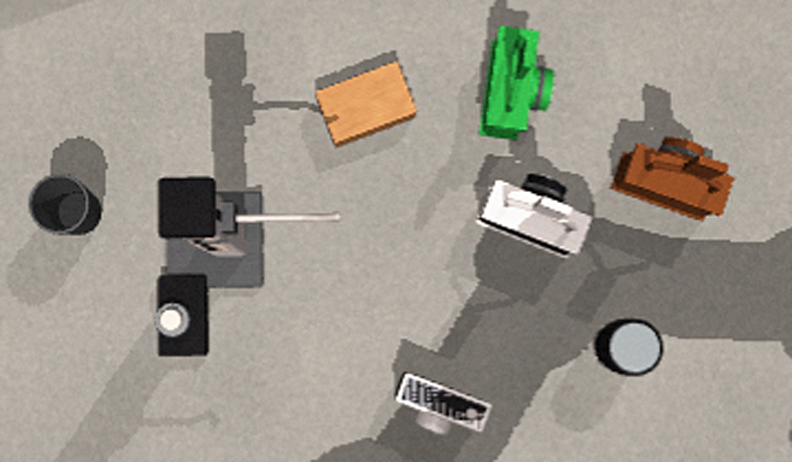

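The scene crop shows the black/aluminium target camera with its tab at about full pixel (233,247). The brown and green look-alikes are to its left and right, and the scale's hook tip is near (290,168). In the top view the target is at about (353,188), lens towards image up, the hook tip at about (263,188) and the button at (187,235). I'll zoom in on both.

Run:
```python
import cv2, numpy as np
A=cv2.imread("pics/scene0.png"); B=cv2.imread("pics/top0.png")
def c(i,x,y,w,h,s):
    return cv2.resize(i[y:y+h,x:x+w],None,fx=s,fy=s,interpolation=cv2.INTER_CUBIC)
o=np.vstack([np.hstack([c(A,205,230,66,50,6),c(B,322,164,66,50,6)]),np.hstack([c(A,280,140,66,50,6),c(B,206,164,66,50,6)])])
print(o.shape);cv2.imwrite("pics/z.png",o)
```

```text
(600, 792, 3)
```

View pics/z.png

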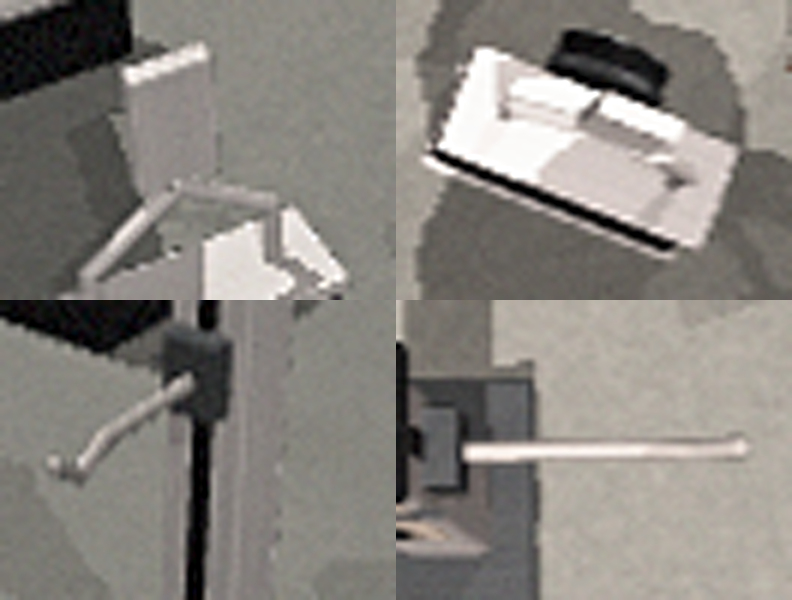

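The zoom shows the target's tab clearly: its top edge runs from about (225,242) to (240,237) in the scene picture. The block's top corners show in the top view, and the hook tip is at scene (289,167) and top (263,189). Next I'll fit poses for the camera and the scale.

```bash
cat > fit.py <<'E'
from h import *
from scipy.optimize import least_squares
s=grab("scene"); t=grab("top")
S=lambda a,b:(s,np.array([205+a/6,230+b/6])-.4); T=lambda a,b:(t,np.array([322+(a-396)/6,164+b/6])-.4)
S2=lambda a,b:(s,np.array([280+a/6,140+(b-300)/6])-.4); T2=lambda a,b:(t,np.array([206+(a-396)/6,164+(b-300)/6])-.4)
S3=lambda a,b:(s,np.array([130+a/2,90+b/2])-.25); T3=lambda a,b:(t,np.array([110+a/2.2,90+b/2.2])-.25)
def w(p,X): c,n=np.cos(p[2]),np.sin(p[2]); return np.array([p[0]+c*X[0]-n*X[1],p[1]+n*X[0]+c*X[1],X[2]+p[3]])
def fit(o,p0):
    f=lambda p:np.concatenate([proj(v[0],w(p,np.array(X)/1e3))-v[1] for X,v in o])
    r=least_squares(f,p0,loss="soft_l1"); print(r.x.round(4)); print(r.fun.reshape(-1,2).round(1).tolist()); return r.x
cam=[((-5,17,190),S(128,82)),((-5,-17,190),S(212,55)),((5,17,190),S(122,70)),((5,-17,190),S(205,43)),((0,0,128),S(175,183)),
((-25,-62,70),T(478,48)),((-25,62,70),T(738,150)),((25,62,70),T(697,248)),((25,-62,70),T(432,148))]
c=fit(cam,[.5,-.15,2.8,0])
b=at_z(t,263.3,188.7,.267); print("tip",tri(*S2(55,462),*T2(740,448)),"tip z.267",b, "seat/bend bar")
sc=[((0,-138,267),S2(55,464)),((0,-138,267),T2(740,448)),((0,-102,265),S2(108,430)),((60,-60,16),T2(535,375)),((-60,-60,16),T3(262,287)),((60,-60,16),S3(392,284)),((-60,-60,16),S3(325,258))]
k=fit(sc,[.5,.3,0,0])
print("tab",w(c,[0,0,.172]),"eye",w(c,[0,0,.118]),"seat",w(k,[0,-.12,.255]))
bt,e=tri(*S2(0,0),*T2(0,0)) if 0 else tri(s,(300.8,193.2),t,(187.3,234.8)); print("button",bt,e,"nominal",w(k,[-.1,.07,.04]))
for n,p in(("lens",(395.8,247.3,.085)),("compact",(309.9,273.6,.062)),("carton",(275.9,137,.04)),("pot",(138.7,183.1,.095)),("green",(342.6,127.5,.07)),("brown",(416.5,170.6,.07))): print(n,at_z(t,*p))
E
python3 fit.py
```

```text
[ 6.1820e-01 -1.8890e-01  2.7766e+00  2.7000e-03]
[[0.2, 0.2], [-0.1, -0.0], [-0.6, -0.2], [-0.8, -0.4], [0.1, 0.4], [-0.5, -0.8], [-0.3, -0.6], [-0.2, 0.6], [0.3, -0.1]]
tip (array([0.59411672, 0.04824338, 0.2718462 ]), np.float64(0.0017865992233967818)) tip z.267 [0.59296627 0.04689546 0.267     ] seat/bend bar
[0.5907 0.2027 0.011  0.0028]
[[3.0, -2.2], [-7.6, 0.5], [2.3, -1.0], [1.1, 0.2], [0.6, -0.5], [-3.5, 3.6], [-2.1, 1.9]]
tab [ 0.61817484 -0.18891126  0.17470922] eye [ 0.61817484 -0.18891126  0.12070922] seat [0.59199171 0.08269328 0.25778196]
button [0.48880742 0.25207134 0.04886501] 0.002139374154938729 nominal [0.48991108 0.27158358 0.04278196]
lens [ 0.46356924 -0.29844724  0.085     ]
compact [ 0.39040127 -0.07724172  0.062     ]
carton [0.7592072  0.01769178 0.04      ]
pot [0.62002444 0.37294182 0.095     ]
green [ 0.78145021 -0.16056225  0.07      ]
brown [ 0.66795813 -0.35804823  0.07      ]
```

```bash
cat >> fit.py <<'E'
print("----")
for a,b in((160,178),(215,178),(215,237),(160,237)): print("cap",at_z(*[T3(a,b)[0],*T3(a,b)[1]],.372).round(3),at_z(*[T3(a,b)[0],*T3(a,b)[1]],.392).round(3))
for a,b,z in((262,190,.016),(262,287,.016),(165,287,.016),(208,275,.024),(208,355,.024),(158,355,.024),(158,275,.024)): print("base/console",at_z(T3(a,b)[0],*T3(a,b)[1],z).round(3))
for a,b,z in((340,216,.267),(236,217,.265),(172,320,.04)): print("hook",at_z(T3(a,b)[0],*T3(a,b)[1],z).round(3))
E
python3 fit.py | sed '1,/----/d'
python3 - <<'E'
import cv2, numpy as np
A=cv2.imread("pics/scene0.png")
cv2.imwrite("pics/z2.png",cv2.resize(A[105:240,270:350],None,fx=4.4,fy=4.4,interpolation=cv2.INTER_CUBIC))
E
```

```text
cap [0.616 0.21  0.372] [0.614 0.206 0.392]
cap [0.617 0.159 0.372] [0.614 0.157 0.392]
cap [0.563 0.158 0.372] [0.561 0.155 0.392]
cap [0.562 0.208 0.372] [0.56  0.205 0.392]
base/console [0.652 0.146 0.016]
base/console [0.53  0.144 0.016]
base/console [0.528 0.265 0.016]
base/console [0.544 0.211 0.024]
base/console [0.444 0.208 0.024]
base/console [0.444 0.27  0.024]
base/console [0.543 0.273 0.024]
hook [0.595 0.045 0.267]
hook [0.592 0.151 0.265]
hook [0.487 0.251 0.04 ]
```

View pics/z2.png

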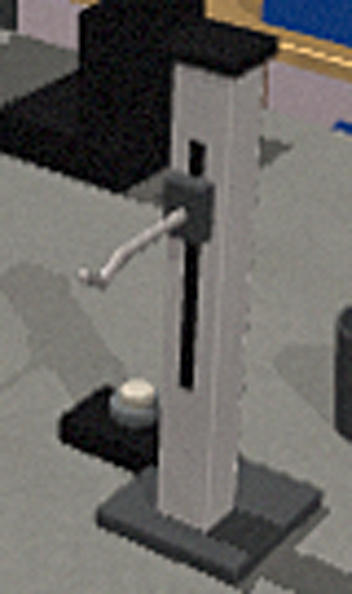

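The scale's base sits 20 mm off the column axis, but the tip, button and cap agree: seat about (0.5935, 0.0645, 0.257), scale yaw about 0.015, button (0.488, 0.252, 0.047). The camera fit is good to under 1 px. I'll start moving.

```bash
cat > d.py <<'E'
# usage: d.py x y z yaw : remaining shift in tool axes (cm) and turn
import sys; from h import *; from scipy.spatial.transform import Rotation as Ro
o=monitor.observe(); g=list(map(float,sys.argv[1:]))
R=Ro.from_euler("xyz",o["tool_rot"]); 
print("t",round(o["clock"],2),"pos",o["position"].round(4),"rpy",o["tool_rot"].round(3),"F",o["force"].round(2),"grip",round(o["grip_width"],4),round(o["finger_force"],1))
if g: print("d cm",(R.inv().apply(np.array(g[:3])-o["position"])*100).round(2),"w",(R.inv()*Ro.from_euler("xyz",[np.pi,0,g[3]])).as_rotvec().round(3))
E
python3 -m handwheel '[{"dx":5,"dy":-2.5,"dz":-0.3,"claw":60},{"dx":5,"dy":-2.5,"dz":-0.3,"claw":60},{"dx":5,"dy":-2.5,"dz":-0.3,"claw":60},{"dx":5,"dy":-2.5,"dz":-0.3,"claw":60},{"dx":5,"dy":-2.5,"dz":-0.3,"claw":60},{"dx":5,"dy":-2.5,"dz":-0.3,"claw":60},{"dx":5,"dy":-2.5,"dz":-0.3,"claw":60},{"dx":5,"dy":-2.5,"dz":-0.3,"claw":60}]' 40
python3 -m handwheel '[{"wz":-0.117},{"wz":-0.117},{"wz":-0.117},{"wz":-0.117},{"wz":-0.117},{"wz":-0.117},{"wz":-0.117},{"wz":-0.117}]'
python3 d.py .6182 -.1889 .235 1.206
```

```text
t 1.4 pos [ 0.1666 -0.6024  0.2313] rpy [-3.142 -0.     0.27 ] F [-0.2  -0.7   0.45] grip 0.0854 0.0
d cm [ 54.55 -27.82  -0.37] w [-0.    -0.    -0.936]schema error: expected keys dx, dy, dz, wx, wy, wz, claw
schema error: expected keys dx, dy, dz, wx, wy, wz, claw
```

```bash
python3 -m handwheel '[{"dx":5,"dy":-2.5,"dz":-0.3,"wx":0,"wy":0,"wz":0,"claw":60},{"dx":5,"dy":-2.5,"dz":-0.3,"wx":0,"wy":0,"wz":0,"claw":60},{"dx":5,"dy":-2.5,"dz":-0.3,"wx":0,"wy":0,"wz":0,"claw":60},{"dx":5,"dy":-2.5,"dz":-0.3,"wx":0,"wy":0,"wz":0,"claw":60},{"dx":5,"dy":-2.5,"dz":-0.3,"wx":0,"wy":0,"wz":0,"claw":60},{"dx":5,"dy":-2.5,"dz":-0.3,"wx":0,"wy":0,"wz":0,"claw":60},{"dx":5,"dy":-2.5,"dz":-0.3,"wx":0,"wy":0,"wz":0,"claw":60},{"dx":5,"dy":-2.5,"dz":-0.3,"wx":0,"wy":0,"wz":0,"claw":60}]' 40
python3 -m handwheel '[{"dx":0,"dy":0,"dz":0,"wx":0,"wy":0,"wz":-0.117,"claw":60},{"dx":0,"dy":0,"dz":0,"wx":0,"wy":0,"wz":-0.117,"claw":60},{"dx":0,"dy":0,"dz":0,"wx":0,"wy":0,"wz":-0.117,"claw":60},{"dx":0,"dy":0,"dz":0,"wx":0,"wy":0,"wz":-0.117,"claw":60},{"dx":0,"dy":0,"dz":0,"wx":0,"wy":0,"wz":-0.117,"claw":60},{"dx":0,"dy":0,"dz":0,"wx":0,"wy":0,"wz":-0.117,"claw":60},{"dx":0,"dy":0,"dz":0,"wx":0,"wy":0,"wz":-0.117,"claw":60},{"dx":0,"dy":0,"dz":0,"wx":0,"wy":0,"wz":-0.117,"claw":60}]'
python3 d.py .6182 -.1889 .235 1.206
```

```text
clock: 2.4
position: [0.5, -0.3017, 0.2556]
tool_rot: [3.141, -0.0, 0.27]
force: [0.2, -1.5, 0.2]
grip_width: 0.0514
finger_force: 0.0
clock: 3.4
position: [0.4988, -0.3031, 0.2553]
tool_rot: [3.142, 0.0, 1.21]
force: [-0.5, -0.4, -0.0]
grip_width: 0.0514
finger_force: 0.0
t 3.4 pos [ 0.4988 -0.3031  0.2553] rpy [3.142 0.    1.21 ] F [-0.52 -0.42 -0.04] grip 0.0514 0.0
d cm [14.9   7.14  2.03] w [0.    0.    0.004]
```

```bash
python3 -m handwheel '[{"dx":4.9,"dy":2.4,"dz":0,"wx":0,"wy":0,"wz":0,"claw":60},{"dx":5,"dy":2.4,"dz":1,"wx":0,"wy":0,"wz":0,"claw":60},{"dx":5,"dy":2.4,"dz":1,"wx":0,"wy":0,"wz":0,"claw":60},{"dx":0,"dy":0,"dz":0,"wx":0,"wy":0,"wz":0,"claw":60},{"dx":0,"dy":0,"dz":2.5,"wx":0,"wy":0,"wz":0,"claw":60},{"dx":0,"dy":0,"dz":2.5,"wx":0,"wy":0,"wz":0,"claw":60},{"dx":0,"dy":0,"dz":2,"wx":0,"wy":0,"wz":0,"claw":60},{"dx":0,"dy":0,"dz":0,"wx":0,"wy":0,"wz":0,"claw":60}]'
python3 d.py .6182 -.1889 .155 1.206
python3 - <<'E'
from h import *
s=grab("scene")["frame"];t=grab("top")["frame"]
cv2.imwrite("pics/g.png",np.hstack([cv2.resize(i,None,fx=4,fy=4,interpolation=cv2.INTER_CUBIC) for i in(s[200:330,185:285],t[130:260,310:410])]))
E
```

```text
clock: 4.4
position: [0.6185, -0.1897, 0.1641]
tool_rot: [-3.139, 0.0, 1.205]
force: [0.6, 0.2, 0.6]
grip_width: 0.0513
finger_force: 0.0
t 4.4 pos [ 0.6185 -0.1897  0.1641] rpy [-3.139  0.     1.205] F [0.55 0.24 0.65] grip 0.0513 0.0
d cm [ 0.07 -0.05  0.91] w [-0.002  0.    -0.001]
```

View pics/g.png

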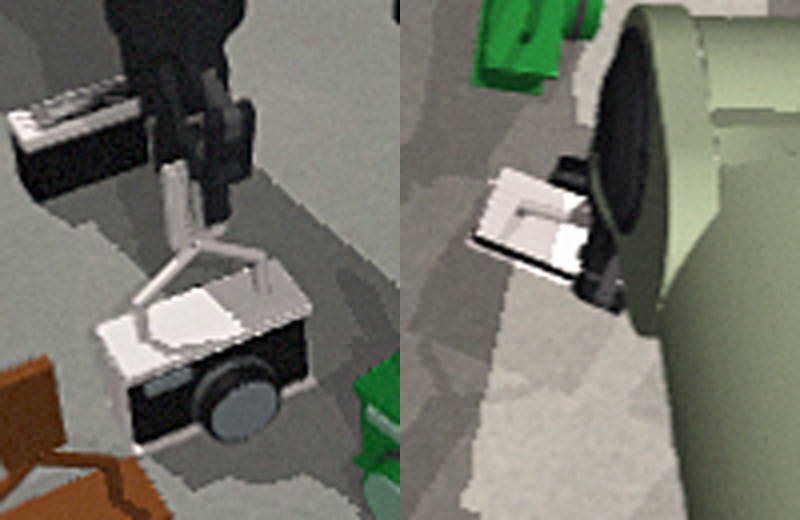

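The picture shows the tab between the two fingers (crop (180,200)) and the camera undisturbed. I'll descend another 9 mm and close.

```bash
python3 -m handwheel '[{"dx":0,"dy":0,"dz":1,"wx":0,"wy":0,"wz":0,"claw":60},{"dx":0,"dy":0,"dz":0,"wx":0,"wy":0,"wz":0,"claw":40},{"dx":0,"dy":0,"dz":0,"wx":0,"wy":0,"wz":0,"claw":25},{"dx":0,"dy":0,"dz":0,"wx":0,"wy":0,"wz":0,"claw":0},{"dx":0,"dy":0,"dz":0,"wx":0,"wy":0,"wz":0,"claw":0},{"dx":0,"dy":0,"dz":0,"wx":0,"wy":0,"wz":0,"claw":0},{"dx":0,"dy":0,"dz":0,"wx":0,"wy":0,"wz":0,"claw":0},{"dx":0,"dy":0,"dz":0,"wx":0,"wy":0,"wz":0,"claw":0}]' 50
python3 d.py
```

```text
clock: 5.5
position: [0.6193, -0.1896, 0.1555]
tool_rot: [3.141, 0.0, 1.206]
force: [-1.8, 0.0, 6.1]
grip_width: 0.0094
finger_force: 50.2
t 5.5 pos [ 0.6193 -0.1896  0.1555] rpy [3.141 0.    1.206] F [-1.8   0.02  6.08] grip 0.0094 50.2
```

```bash
python3 -m handwheel '[{"dx":0,"dy":0,"dz":-1,"wx":0,"wy":0,"wz":0,"claw":0},{"dx":0,"dy":0,"dz":-3,"wx":0,"wy":0,"wz":0,"claw":0},{"dx":0,"dy":0,"dz":-4,"wx":0,"wy":0,"wz":0,"claw":0},{"dx":0,"dy":0,"dz":-4,"wx":0,"wy":0,"wz":0,"claw":0},{"dx":0,"dy":0,"dz":-3,"wx":0,"wy":0,"wz":0,"claw":0},{"dx":0,"dy":0,"dz":-2,"wx":0,"wy":0,"wz":0,"claw":0},{"dx":0,"dy":0,"dz":0,"wx":0,"wy":0,"wz":0,"claw":0},{"dx":0,"dy":0,"dz":0,"wx":0,"wy":0,"wz":0,"claw":0}]' 50
for i in 1 2 3 4; do python3 -m handwheel '[{"dx":0,"dy":0,"dz":0,"wx":0,"wy":0,"wz":0,"claw":0}]' | grep force; done
python3 d.py .5935 -.02 .325 0.015
```

```text
clock: 6.5
position: [0.6188, -0.1895, 0.3242]
tool_rot: [-3.14, 0.0, 1.206]
force: [-0.4, 0.2, -5.0]
grip_width: 0.0096
finger_force: 49.1
force: [0.0, -0.5, -3.6]
finger_force: 49.1
force: [-0.0, -0.0, -4.7]
finger_force: 49.1
force: [-0.1, -0.1, -3.7]
finger_force: 49.1
force: [-0.2, 1.1, -3.6]
finger_force: 49.1
t 7.0 pos [ 0.6192 -0.1895  0.3252] rpy [-3.141 -0.     1.206] F [-0.21  1.07 -3.62] grip 0.0096 49.1
d cm [14.92 -8.45  0.02] w [-0.     0.     1.191]
```

```bash
python3 -m handwheel '[{"dx":0,"dy":0,"dz":0,"wx":0,"wy":0,"wz":0.08,"claw":0},{"dx":0,"dy":0,"dz":0,"wx":0,"wy":0,"wz":0.175,"claw":0},{"dx":0,"dy":0,"dz":0,"wx":0,"wy":0,"wz":0.175,"claw":0},{"dx":0,"dy":0,"dz":0,"wx":0,"wy":0,"wz":0.175,"claw":0},{"dx":0,"dy":0,"dz":0,"wx":0,"wy":0,"wz":0.175,"claw":0},{"dx":0,"dy":0,"dz":0,"wx":0,"wy":0,"wz":0.175,"claw":0},{"dx":0,"dy":0,"dz":0,"wx":0,"wy":0,"wz":0.155,"claw":0},{"dx":0,"dy":0,"dz":0,"wx":0,"wy":0,"wz":0.08,"claw":0}]' 50
python3 -m handwheel '[{"dx":-0.5,"dy":-2.5,"dz":0,"wx":0,"wy":0,"wz":0,"claw":0},{"dx":-0.5,"dy":-3.5,"dz":0,"wx":0,"wy":0,"wz":0,"claw":0},{"dx":-0.5,"dy":-3.5,"dz":0,"wx":0,"wy":0,"wz":0,"claw":0},{"dx":-0.5,"dy":-3.5,"dz":0,"wx":0,"wy":0,"wz":0,"claw":0},{"dx":-0.4,"dy":-3,"dz":0,"wx":0,"wy":0,"wz":0,"claw":0},{"dx":0,"dy":-1,"dz":0,"wx":0,"wy":0,"wz":0,"claw":0},{"dx":0,"dy":0,"dz":0,"wx":0,"wy":0,"wz":0,"claw":0}]' 50
python3 d.py .5935 -.02 .325 0.015
cat > shot.py <<'E'
import sys; from h import *
f=grab("scene"); i=f["frame"]; g=grab("top")
print([round(proj(f,x)[k],1) for x in([.594,.0470,.269],) for k in(0,1)])
F=[]
for _ in range(10): grab("top"); F.append(monitor.observe()["force"][2])
print("Fz",np.mean(F).round(2),np.std(F).round(2))
a=cv2.resize(i[110:250,230:340],None,fx=3.6,fy=3.6,interpolation=cv2.INTER_CUBIC)
b=cv2.resize(g["frame"][130:270,190:300],None,fx=3.6,fy=3.6,interpolation=cv2.INTER_CUBIC)
cv2.imwrite("pics/"+sys.argv[1],np.hstack([a,b]))
E
python3 shot.py h1.png
```

```text
clock: 8.0
position: [0.6193, -0.1894, 0.3253]
tool_rot: [-3.142, -0.0, 0.012]
force: [0.9, 0.8, -4.3]
grip_width: 0.0094
finger_force: 49.2
clock: 8.88
position: [0.5927, -0.0197, 0.3254]
tool_rot: [3.142, -0.0, 0.017]
force: [0.2, -0.3, -4.5]
grip_width: 0.0096
finger_force: 49.4
t 8.88 pos [ 0.5927 -0.0197  0.3254] rpy [ 3.142 -0.     0.017] F [ 0.24 -0.33 -4.55] grip 0.0096 49.4
d cm [0.08 0.03 0.04] w [ 0.    -0.     0.002]
[np.float64(288.1), np.float64(167.8)]
Fz -4.42 0.33
```

View pics/h1.png

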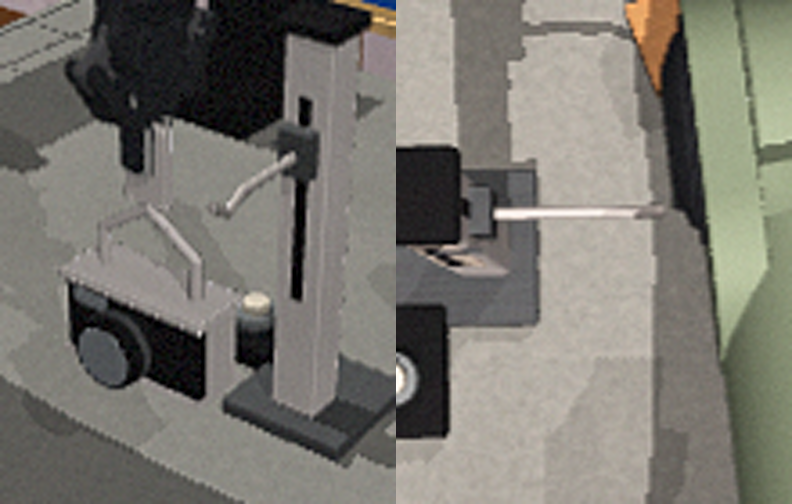

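The loop is in front of the hook and square to it: peak at crop (150,207), tip at (217,210). I'll check the geometry numerically.

Run:
```python
from h import *
f=grab("scene"); p=monitor.observe()["position"]; print(p)
for n,X in(("peak",[0,0,.128]),("shoulder+x",[.04,0,.100]),("shoulder-x",[-.04,0,.1]),("block top corner",[.062,-.025,.07])):
    q=proj(f,p+[X[0],X[1],.019-.172+X[2]]); print(n,q.round(1),"crop",((q-[230,110])*3.6).round(0))
for n,X in(("tip",[.594,.047,.269]),("seat",[.5935,.0645,.257])): print(n,((proj(f,X)-[230,110])*3.6).round(0))
```

```text
[ 0.59256502 -0.01999339  0.32527665]
peak [270.7 166.7] crop [146. 204.]
shoulder+x [283.6 182. ] crop [193. 259.]
shoulder-x [258.6 171.7] crop [103. 222.]
block top corner [284.2 200. ] crop [195. 324.]
tip [209. 208.]
seat [223. 213.]
```

```bash
python3 -m handwheel '[{"dx":0.1,"dy":-1,"dz":0,"wx":0,"wy":0,"wz":0,"claw":0},{"dx":0,"dy":-1.5,"dz":0,"wx":0,"wy":0,"wz":0,"claw":0},{"dx":0,"dy":-1.5,"dz":0,"wx":0,"wy":0,"wz":0,"claw":0},{"dx":0,"dy":-1.5,"dz":0,"wx":0,"wy":0,"wz":0,"claw":0},{"dx":0,"dy":-1.3,"dz":0,"wx":0,"wy":0,"wz":0,"claw":0},{"dx":0,"dy":-1,"dz":0,"wx":0,"wy":0,"wz":0,"claw":0},{"dx":0,"dy":-0.6,"dz":0,"wx":0,"wy":0,"wz":0,"claw":0},{"dx":0,"dy":0,"dz":0,"wx":0,"wy":0,"wz":0,"claw":0}]' 50
python3 d.py .5935 .0645 .325 0.015; python3 shot.py h2.png
```

```text
clock: 10.52
position: [0.5923, 0.0643, 0.3253]
tool_rot: [-3.142, 0.0, 0.016]
force: [-1.0, 0.5, -4.3]
grip_width: 0.0094
finger_force: 49.3
t 10.53 pos [0.5923 0.0643 0.3253] rpy [-3.142  0.     0.016] F [-0.95  0.49 -4.29] grip 0.0094 49.3
d cm [ 0.12 -0.02  0.03] w [-0.     0.     0.001]
[np.float64(288.1), np.float64(167.8)]
Fz -4.65 0.42
```

View pics/h2.png

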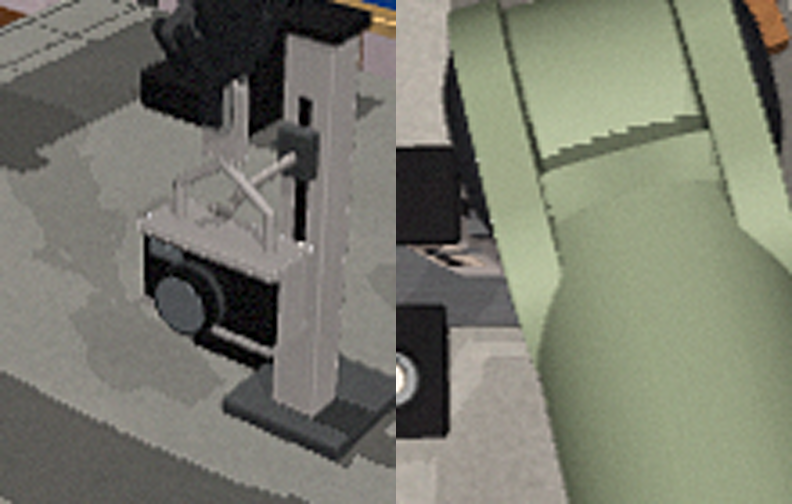

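The hook tip shows through the opening at crop (215,212) with the bar behind it, so the loop is over the hook. Now I'll lower it.

```bash
python3 -m handwheel '[{"dx":0.1,"dy":0,"dz":0.5,"wx":0,"wy":0,"wz":0,"claw":0},{"dx":0,"dy":0,"dz":0.6,"wx":0,"wy":0,"wz":0,"claw":0},{"dx":0,"dy":0,"dz":0.6,"wx":0,"wy":0,"wz":0,"claw":0},{"dx":0,"dy":0,"dz":0.5,"wx":0,"wy":0,"wz":0,"claw":0},{"dx":0,"dy":0,"dz":0.4,"wx":0,"wy":0,"wz":0,"claw":0},{"dx":0,"dy":0,"dz":0.4,"wx":0,"wy":0,"wz":0,"claw":0},{"dx":0,"dy":0,"dz":0.4,"wx":0,"wy":0,"wz":0,"claw":0},{"dx":0,"dy":0,"dz":0.4,"wx":0,"wy":0,"wz":0,"claw":0}]' 50
cat > fz.py <<'E'
import sys; from h import *
F=[]
for _ in range(int(sys.argv[1])): grab("top"); F.append(monitor.observe()["force"])
F=np.array(F); o=monitor.observe(); print("t",round(o["clock"],2),"pos",o["position"].round(4),"F",F.mean(0).round(2),"se",(F.std(0)/len(F)**.5).round(2))
E
python3 fz.py 6
python3 -m handwheel '[{"dx":0,"dy":0,"dz":0.4,"wx":0,"wy":0,"wz":0,"claw":0},{"dx":0,"dy":0,"dz":0.4,"wx":0,"wy":0,"wz":0,"claw":0},{"dx":0,"dy":0,"dz":0.4,"wx":0,"wy":0,"wz":0,"claw":0},{"dx":0,"dy":0,"dz":0.4,"wx":0,"wy":0,"wz":0,"claw":0},{"dx":0,"dy":0,"dz":0.4,"wx":0,"wy":0,"wz":0,"claw":0},{"dx":0,"dy":0,"dz":0,"wx":0,"wy":0,"wz":0,"claw":0}]' 50
python3 fz.py 10
```

```text
clock: 12.12
position: [0.5932, 0.0641, 0.2871]
tool_rot: [-3.142, -0.0, 0.016]
force: [-0.0, -0.0, -3.0]
grip_width: 0.0094
finger_force: 49.4
t 12.43 pos [0.5933 0.0641 0.2874] F [-0.31  0.05 -3.61] se [0.34 0.16 0.11]
clock: 13.18
position: [0.5932, 0.0641, 0.267]
tool_rot: [-3.142, 0.0, 0.016]
force: [-1.1, -0.6, -1.9]
grip_width: 0.0093
finger_force: 49.7
t 13.68 pos [0.5932 0.0641 0.2674] F [-1.36  0.66 -2.2 ] se [0.1  0.17 0.13]
```

```bash
python3 -m handwheel '[{"dx":-0.1,"dy":0,"dz":0.4,"wx":0,"wy":0,"wz":0,"claw":0},{"dx":-0.1,"dy":0,"dz":0.4,"wx":0,"wy":0,"wz":0,"claw":0},{"dx":-0.1,"dy":0,"dz":0.4,"wx":0,"wy":0,"wz":0,"claw":0},{"dx":0,"dy":0,"dz":0,"wx":0,"wy":0,"wz":0,"claw":0}]' 50 | grep position
python3 fz.py 10
python3 -m handwheel '[{"dx":-0.1,"dy":0,"dz":0.4,"wx":0,"wy":0,"wz":0,"claw":0},{"dx":-0.1,"dy":-0.1,"dz":0.4,"wx":0,"wy":0,"wz":0,"claw":0},{"dx":0,"dy":0,"dz":0.4,"wx":0,"wy":0,"wz":0,"claw":0},{"dx":0,"dy":0,"dz":0,"wx":0,"wy":0,"wz":0,"claw":0}]' 50 | grep position
python3 fz.py 10
```

```text
position: [0.5908, 0.0642, 0.2552]
t 14.68 pos [0.5907 0.0642 0.2554] F [ 5.09  1.92 -1.36] se [0.11 0.15 0.13]
position: [0.5884, 0.0651, 0.2431]
t 15.68 pos [0.5883 0.0651 0.2434] F [ 4.02  2.37 -0.47] se [0.15 0.16 0.15]
```

```bash
python3 -m handwheel '[{"dx":0.2,"dy":-0.1,"dz":0,"wx":0,"wy":0,"wz":0,"claw":0},{"dx":0.2,"dy":-0.1,"dz":0,"wx":0,"wy":0,"wz":0,"claw":0},{"dx":0,"dy":0,"dz":0,"wx":0,"wy":0,"wz":0,"claw":0}]' 50 | grep position
python3 fz.py 10
python3 -m handwheel '[{"dx":0,"dy":-0.1,"dz":0,"wx":0,"wy":0,"wz":0,"claw":0},{"dx":0,"dy":-0.1,"dz":0,"wx":0,"wy":0,"wz":0,"claw":0},{"dx":0,"dy":0,"dz":0,"wx":0,"wy":0,"wz":0,"claw":0}]' 50 | grep position
python3 fz.py 10
```

```text
position: [0.5922, 0.0672, 0.2431]
t 16.55 pos [0.5922 0.0671 0.2433] F [ 1.44  1.62 -0.47] se [0.1  0.2  0.21]
position: [0.5921, 0.0691, 0.2432]
t 17.43 pos [0.5921 0.0691 0.2433] F [ 0.22  0.42 -0.91] se [0.12 0.14 0.17]
```

```bash
python3 -m handwheel '[{"dx":0,"dy":0,"dz":0.3,"wx":0,"wy":0,"wz":0,"claw":0},{"dx":0,"dy":0,"dz":0.4,"wx":0,"wy":0,"wz":0,"claw":0},{"dx":0,"dy":-0.05,"dz":0.4,"wx":0,"wy":0,"wz":0,"claw":0},{"dx":0,"dy":0,"dz":0.3,"wx":0,"wy":0,"wz":0,"claw":0},{"dx":0,"dy":0,"dz":0,"wx":0,"wy":0,"wz":0,"claw":0},{"dx":0,"dy":0,"dz":0,"wx":0,"wy":0,"wz":0,"claw":0}]' 30 | grep position
python3 fz.py 24; python3 shot.py h3.png
```

```text
position: [0.5922, 0.0693, 0.2294]
t 19.38 pos [0.5921 0.0695 0.2293] F [ 0.19 -4.13  0.22] se [0.07 0.12 0.11]
[np.float64(288.1), np.float64(167.8)]
Fz 0.22 0.51
```

View pics/h3.png

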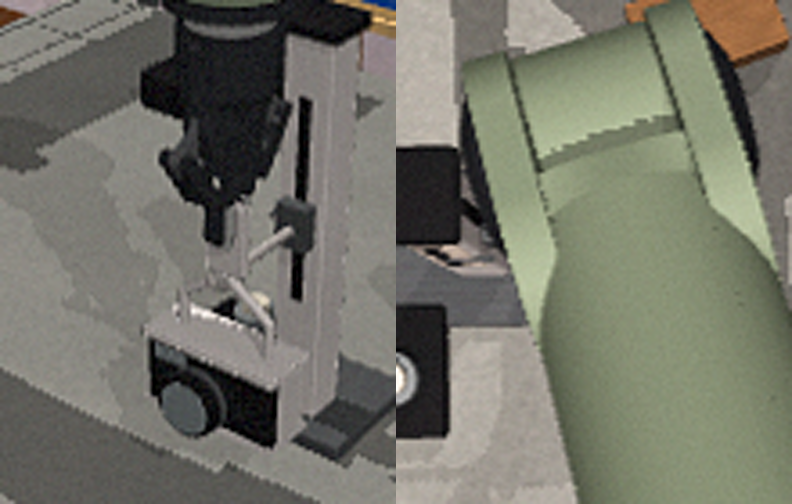

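The picture shows the hook dipped about 6 cm with the loop on it and the gripper clear of the column. There is a residual −4 N sideways along the bar, so I'll relieve it.

```bash
python3 -m handwheel '[{"dx":0,"dy":0.1,"dz":0,"wx":0,"wy":0,"wz":0,"claw":0},{"dx":0,"dy":0,"dz":0,"wx":0,"wy":0,"wz":0,"claw":0}]' 30 | grep position
python3 fz.py 8
python3 -m handwheel '[{"dx":0,"dy":0.1,"dz":0,"wx":0,"wy":0,"wz":0,"claw":0},{"dx":0,"dy":0,"dz":0,"wx":0,"wy":0,"wz":0,"claw":0}]' 30 | grep position
python3 fz.py 12; python3 -c "
from h import *;print(monitor.observe()['moment'])"
```

```text
position: [0.5922, 0.0692, 0.2294]
t 20.62 pos [0.5922 0.069  0.2293] F [0.14 1.79 0.48] se [0.19 0.41 0.18]
position: [0.5922, 0.0685, 0.2294]
t 21.48 pos [0.5922 0.0685 0.2294] F [-0.14  6.25  0.24] se [0.1  0.1  0.09]
[1.56949886 0.04862687 0.01455417]
```

```bash
python3 -m handwheel '[{"dx":0,"dy":-0.12,"dz":0,"wx":0,"wy":0,"wz":0,"claw":0},{"dx":0,"dy":0,"dz":0,"wx":0,"wy":0,"wz":0,"claw":0}]' 30 | grep position
python3 fz.py 10
```

```text
position: [0.5922, 0.0688, 0.2293]
t 22.23 pos [0.5922 0.0688 0.2293] F [-0.15  2.86  0.34] se [0.16 0.16 0.11]
```

```bash
python3 -m handwheel '[{"dx":0,"dy":-0.07,"dz":0,"wx":0,"wy":0,"wz":0,"claw":0},{"dx":0,"dy":0,"dz":0,"wx":0,"wy":0,"wz":0,"claw":0}]' 30 | grep position
python3 fz.py 14
```

```text
position: [0.5922, 0.0691, 0.2293]
t 23.18 pos [0.5922 0.0693 0.2293] F [-0.03 -1.91  0.26] se [0.13 0.26 0.12]
```

```bash
python3 -m handwheel '[{"dx":0,"dy":0.03,"dz":0,"wx":0,"wy":0,"wz":0,"claw":0},{"dx":0,"dy":0,"dz":0,"wx":0,"wy":0,"wz":0,"claw":0},{"dx":0,"dy":0,"dz":0,"wx":0,"wy":0,"wz":0,"claw":15},{"dx":0,"dy":0,"dz":0,"wx":0,"wy":0,"wz":0,"claw":25},{"dx":0,"dy":0,"dz":0,"wx":0,"wy":0,"wz":0,"claw":40},{"dx":0,"dy":0,"dz":0,"wx":0,"wy":0,"wz":0,"claw":50},{"dx":0,"dy":0,"dz":0,"wx":0,"wy":0,"wz":0,"claw":50},{"dx":0,"dy":0,"dz":0,"wx":0,"wy":0,"wz":0,"claw":50}]' 20
python3 fz.py 10; python3 shot.py h4.png
```

```text
clock: 24.18
position: [0.5922, 0.0691, 0.2293]
tool_rot: [-3.142, 0.0, 0.016]
force: [0.8, -1.0, -0.3]
grip_width: 0.0426
finger_force: 0.0
t 24.68 pos [0.5922 0.0692 0.2293] F [ 0.02 -0.07  0.01] se [0.13 0.08 0.16]
[np.float64(288.1), np.float64(167.8)]
Fz -0.3 0.38
```

View pics/h4.png

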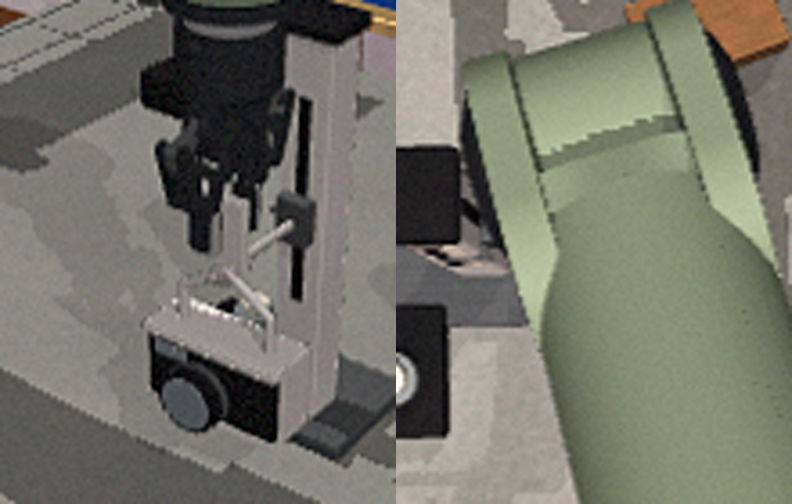

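The loop hangs on the hook and the fingers stand clear on both sides of the tab (crop (235,215)), with the camera upright. I'll raise straight up, back off and close.

```bash
python3 -m handwheel '[{"dx":0,"dy":0,"dz":-0.6,"wx":0,"wy":0,"wz":0,"claw":50},{"dx":0,"dy":0,"dz":-1,"wx":0,"wy":0,"wz":0,"claw":50},{"dx":0,"dy":0,"dz":-1.5,"wx":0,"wy":0,"wz":0,"claw":50},{"dx":0,"dy":0,"dz":-1.5,"wx":0,"wy":0,"wz":0,"claw":50},{"dx":0,"dy":0,"dz":-2,"wx":0,"wy":0,"wz":0,"claw":50},{"dx":0,"dy":0,"dz":-2,"wx":0,"wy":0,"wz":0,"claw":50},{"dx":0,"dy":0,"dz":-1,"wx":0,"wy":0,"wz":0,"claw":50},{"dx":0,"dy":0,"dz":0,"wx":0,"wy":0,"wz":0,"claw":50}]'
python3 -m handwheel '[{"dx":-1.5,"dy":0,"dz":0,"wx":0,"wy":0,"wz":0,"claw":50},{"dx":-3,"dy":0,"dz":0,"wx":0,"wy":0,"wz":0,"claw":50},{"dx":-3,"dy":0,"dz":0,"wx":0,"wy":0,"wz":0,"claw":30},{"dx":-3,"dy":0,"dz":0,"wx":0,"wy":0,"wz":0,"claw":0},{"dx":-3,"dy":0,"dz":0,"wx":0,"wy":0,"wz":0,"claw":0},{"dx":-2,"dy":0,"dz":0,"wx":0,"wy":0,"wz":0,"claw":0},{"dx":0,"dy":0,"dz":0,"wx":0,"wy":0,"wz":0,"claw":0},{"dx":0,"dy":0,"dz":0,"wx":0,"wy":0,"wz":0,"claw":0}]'
python3 -m handwheel '[{"dx":0,"dy":-3,"dz":0,"wx":0,"wy":0.1,"wz":0,"claw":0},{"dx":0,"dy":-4,"dz":0,"wx":0,"wy":0.1,"wz":0,"claw":0},{"dx":0,"dy":-4,"dz":0,"wx":0,"wy":0.1,"wz":0,"claw":0},{"dx":0,"dy":-4,"dz":0,"wx":0,"wy":0,"wz":0,"claw":0},{"dx":0,"dy":-3,"dz":0,"wx":0,"wy":0,"wz":0,"claw":0},{"dx":0,"dy":0,"dz":0,"wx":0,"wy":0,"wz":0,"claw":0}]'
python3 d.py .483 .252 .10 0.015
```

```text
clock: 26.28
position: [0.5923, 0.0692, 0.326]
tool_rot: [-3.141, -0.001, 0.016]
force: [-0.5, 0.3, -0.6]
grip_width: 0.0427
finger_force: 0.0
clock: 27.28
position: [0.4375, 0.0666, 0.3251]
tool_rot: [3.142, 0.0, 0.016]
force: [-0.4, 0.4, 0.3]
grip_width: -0.0001
finger_force: 0.0
clock: 28.02
position: [0.4341, 0.243, 0.3247]
tool_rot: [-3.141, -0.299, 0.02]
force: [-0.8, -0.0, -0.2]
grip_width: 0.0001
finger_force: 0.0
t 28.02 pos [0.4341 0.243  0.3247] rpy [-3.141 -0.299  0.02 ] F [-0.77 -0.03 -0.23] grip 0.0001 0.0
d cm [-1.92 -0.79 22.92] w [-0.001 -0.299  0.005]
```

```bash
python3 -m handwheel '[{"dx":-0.4,"dy":-0.2,"dz":2.9,"wx":0,"wy":0,"wz":0,"claw":0},{"dx":-0.5,"dy":-0.2,"dz":4,"wx":0,"wy":0,"wz":0,"claw":0},{"dx":-0.5,"dy":-0.2,"dz":5,"wx":0,"wy":0,"wz":0,"claw":0},{"dx":-0.3,"dy":-0.2,"dz":5,"wx":0,"wy":0,"wz":0,"claw":0},{"dx":-0.2,"dy":0,"dz":4,"wx":0,"wy":0,"wz":0,"claw":0},{"dx":0,"dy":0,"dz":2,"wx":0,"wy":0,"wz":0,"claw":0},{"dx":0,"dy":0,"dz":0,"wx":0,"wy":0,"wz":0,"claw":0}]'
python3 d.py .486 .252 .06 0.015
python3 - <<'E'
from h import *
s=grab("scene");i=s["frame"];t=grab("top")["frame"]
for X in(monitor.observe()["position"],[.488,.252,.047]): print(((proj(s,X)-[230,110])*3.6).round())
cv2.imwrite("pics/b.png",np.hstack([cv2.resize(a,None,fx=3.6,fy=3.6,interpolation=cv2.INTER_CUBIC) for a in(i[110:250,230:340],t[130:270,150:260])]))
E
```

```text
clock: 28.9
position: [0.4831, 0.2475, 0.1034]
tool_rot: [3.141, -0.296, 0.014]
force: [0.2, 0.8, 1.2]
grip_width: -0.0002
finger_force: 0.0
t 28.9 pos [0.4831 0.2475 0.1034] rpy [ 3.141 -0.296  0.014] F [0.21 0.76 1.21] grip -0.0002 0.0
d cm [-0.99 -0.45  4.24] w [ 0.001 -0.296 -0.001]
[248. 246.]
[253. 301.]
```

View pics/b.png

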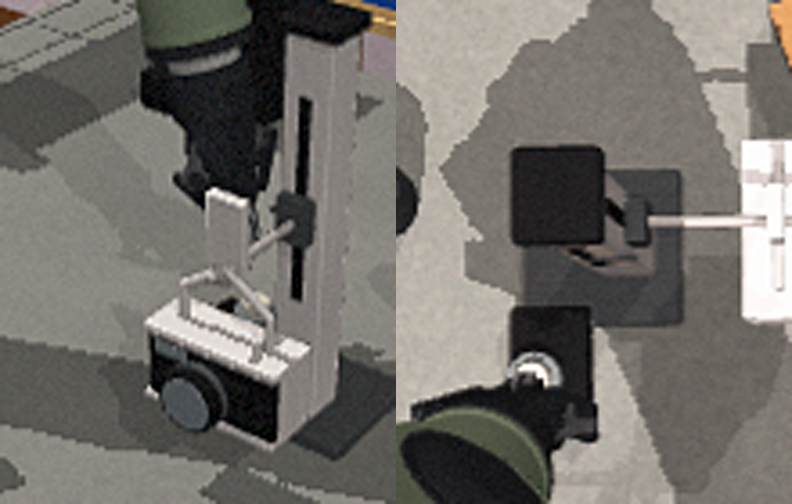

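Both the hook with the camera and the wrist clearance beside the column look good. The fingertip is just short of the button, which is at top crop (537,370). I'll move over it and press in small steps.

```bash
python3 -m handwheel '[{"dx":-0.4,"dy":-0.2,"dz":2,"wx":0,"wy":0,"wz":0,"claw":0},{"dx":-0.4,"dy":-0.2,"dz":1.8,"wx":0,"wy":0,"wz":0,"claw":0},{"dx":0,"dy":0,"dz":0,"wx":0,"wy":0,"wz":0,"claw":0},{"dx":0,"dy":0,"dz":0,"wx":0,"wy":0,"wz":0,"claw":0}]'
for i in 1; do python3 fz.py 6;  done
python3 -m handwheel '[{"dx":-0.12,"dy":0,"dz":0.38,"wx":0,"wy":0,"wz":0,"claw":0},{"dx":0,"dy":0,"dz":0,"wx":0,"wy":0,"wz":0,"claw":0},{"dx":0,"dy":0,"dz":0,"wx":0,"wy":0,"wz":0,"claw":0}]'
python3 fz.py 6
```

```text
clock: 29.5
position: [0.4868, 0.2534, 0.0674]
tool_rot: [-3.139, -0.299, 0.015]
force: [0.4, 0.2, -0.1]
grip_width: 0.0001
finger_force: 0.0
t 29.8 pos [0.4866 0.2534 0.0667] F [ 0.14 -0.22 -0.28] se [0.25 0.14 0.27]
clock: 30.18
position: [0.4864, 0.2532, 0.0621]
tool_rot: [-3.141, -0.298, 0.016]
force: [1.0, 0.8, -0.3]
grip_width: 0.0002
finger_force: 0.0Traceback (most recent call last):
  File "fz.py", line 3, in <module>
    for _ in range(int(sys.argv[1])): grab("top"); F.append(monitor.observe()["force"])
                                      ~~~~^^^^^^^
  File "h.py", line 4, in grab
    f=optics.grab_frame(n); return f
ValueError: 200 camera calls are used up
```

```bash
for n in 1; do python3 -m handwheel '[{"dx":-0.12,"dy":0,"dz":0.38,"wx":0,"wy":0,"wz":0,"claw":0},{"dx":0,"dy":0,"dz":0,"wx":0,"wy":0,"wz":0,"claw":0},{"dx":0,"dy":0,"dz":0,"wx":0,"wy":0,"wz":0,"claw":0}]' | egrep "pos|^force"; done
python3 -m handwheel '[{"dx":-0.12,"dy":0,"dz":0.38,"wx":0,"wy":0,"wz":0,"claw":0},{"dx":0,"dy":0,"dz":0,"wx":0,"wy":0,"wz":0,"claw":0},{"dx":0,"dy":0,"dz":0,"wx":0,"wy":0,"wz":0,"claw":0}]' | egrep "pos|^force"
python3 -m handwheel '[{"dx":-0.09,"dy":0,"dz":0.29,"wx":0,"wy":0,"wz":0,"claw":0},{"dx":0,"dy":0,"dz":0,"wx":0,"wy":0,"wz":0,"claw":0},{"dx":0,"dy":0,"dz":0,"wx":0,"wy":0,"wz":0,"claw":0}]' | egrep "pos|^force"
```

```text
position: [0.4869, 0.2537, 0.0593]
force: [-0.2, -0.5, -0.3]
position: [0.4876, 0.2543, 0.0566]
force: [-1.0, 0.0, -0.5]
position: [0.4881, 0.2548, 0.0547]
force: [-0.2, 0.4, 0.2]
```

```bash
python3 d.py .488 .252 .045 .015; python3 -c "
from h import *;o=monitor.observe();print(o['qpos'].round(3))"
```

```text
t 31.35 pos [0.4881 0.2548 0.0547] rpy [ 3.139 -0.292  0.016] F [-0.2   0.45  0.15] grip -0.0001 0.0
d cm [-0.3   0.27  0.92] w [ 0.002 -0.292  0.   ]
[-0.884  0.626  0.244  2.147  0.271  0.162 -2.52 ]
```

```bash
python3 -m handwheel '[{"dx":0.3,"dy":0,"dz":-1,"wx":0,"wy":0,"wz":0,"claw":0},{"dx":0,"dy":0,"dz":0,"wx":0,"wy":-0.06,"wz":0,"claw":0},{"dx":0,"dy":0,"dz":0,"wx":0,"wy":-0.06,"wz":0,"claw":0},{"dx":0,"dy":0,"dz":0,"wx":0,"wy":0,"wz":-0.12,"claw":0},{"dx":0,"dy":0,"dz":0,"wx":0,"wy":0,"wz":-0.12,"claw":0},{"dx":0,"dy":0,"dz":0,"wx":0,"wy":0,"wz":-0.12,"claw":0},{"dx":0,"dy":0,"dz":0,"wx":0,"wy":0,"wz":-0.12,"claw":0},{"dx":0,"dy":0,"dz":0,"wx":0,"wy":0,"wz":0,"claw":0}]' 
python3 d.py .487 .252 .055 .5; python3 -c "
from h import *;o=monitor.observe();print(o['qpos'].round(3))"
```

```text
clock: 32.35
position: [0.4884, 0.2546, 0.0658]
tool_rot: [3.059, -0.152, 0.501]
force: [1.2, -0.2, -0.1]
grip_width: -0.0001
finger_force: 0.0
t 32.35 pos [0.4884 0.2546 0.0658] rpy [ 3.059 -0.152  0.501] F [ 1.19 -0.22 -0.06] grip -0.0001 0.0
d cm [-0.41  0.08  1.04] w [ 0.082 -0.152 -0.006]
[-0.598  0.595 -0.07   2.046  0.387  0.389 -2.08 ]
```

```bash
python3 -m handwheel '[{"dx":-0.4,"dy":0.1,"dz":1,"wx":0,"wy":0,"wz":0,"claw":0},{"dx":0,"dy":0,"dz":0,"wx":0,"wy":0,"wz":0,"claw":0},{"dx":0,"dy":0,"dz":0,"wx":0,"wy":0,"wz":0,"claw":0}]' | egrep "pos|^force"
python3 -m handwheel '[{"dx":-0.06,"dy":-0.03,"dz":0.4,"wx":0,"wy":0,"wz":0,"claw":0},{"dx":0,"dy":0,"dz":0,"wx":0,"wy":0,"wz":0,"claw":0},{"dx":0,"dy":0,"dz":0,"wx":0,"wy":0,"wz":0,"claw":0}]' | egrep "pos|^force"
python3 -m handwheel '[{"dx":-0.05,"dy":-0.02,"dz":0.3,"wx":0,"wy":0,"wz":0,"claw":0},{"dx":0,"dy":0,"dz":0,"wx":0,"wy":0,"wz":0,"claw":0},{"dx":0,"dy":0,"dz":0,"wx":0,"wy":0,"wz":0,"claw":0}]' | egrep "pos|^force"
```

```text
position: [0.4867, 0.2521, 0.0546]
force: [-0.2, -0.2, 0.0]
position: [0.4869, 0.252, 0.0506]
force: [0.5, 0.3, 0.3]
position: [0.4869, 0.252, 0.0476]
force: [0.9, 0.1, -0.0]
```

```bash
python3 -m handwheel '[{"dx":-0.05,"dy":-0.02,"dz":0.3,"wx":0,"wy":0,"wz":0,"claw":0},{"dx":0,"dy":0,"dz":0,"wx":0,"wy":0,"wz":0,"claw":0},{"dx":0,"dy":0,"dz":0,"wx":0,"wy":0,"wz":0,"claw":0}]' | egrep "pos|^force"
python3 -m handwheel '[{"dx":-0.05,"dy":-0.02,"dz":0.3,"wx":0,"wy":0,"wz":0,"claw":0},{"dx":0,"dy":0,"dz":0,"wx":0,"wy":0,"wz":0,"claw":0},{"dx":0,"dy":0,"dz":0,"wx":0,"wy":0,"wz":0,"claw":0}]' | egrep "pos|^force"
```

```text
position: [0.4869, 0.252, 0.0446]
force: [0.3, -0.1, 2.9]
position: [0.4869, 0.2519, 0.0416]
force: [0.4, 1.3, 4.4]
```

```bash
python3 -m handwheel '[{"dx":-0.03,"dy":-0.02,"dz":0.2,"wx":0,"wy":0,"wz":0,"claw":0},{"dx":0,"dy":0,"dz":0,"wx":0,"wy":0,"wz":0,"claw":0},{"dx":0,"dy":0,"dz":0,"wx":0,"wy":0,"wz":0,"claw":0}]' | egrep "pos|^force"
python3 -m handwheel '[{"dx":-0.03,"dy":-0.02,"dz":0.15,"wx":0,"wy":0,"wz":0,"claw":0},{"dx":0,"dy":0,"dz":0,"wx":0,"wy":0,"wz":0,"claw":0},{"dx":0,"dy":0,"dz":0,"wx":0,"wy":0,"wz":0,"claw":0}]' | egrep "pos|^force"
```

```text
position: [0.4871, 0.2521, 0.0404]
force: [-6.3, -1.9, 27.1]
position: [0.4871, 0.2521, 0.0398]
force: [-12.7, -5.0, 51.1]
```

The button is on its stop. I'll retract and hand in.

```bash
python3 -m handwheel '[{"dx":0.1,"dy":0.05,"dz":-0.6,"wx":0,"wy":0,"wz":0,"claw":0},{"dx":0.2,"dy":0.1,"dz":-1.5,"wx":0,"wy":0,"wz":0,"claw":0},{"dx":0,"dy":0,"dz":-3,"wx":0,"wy":0,"wz":0,"claw":0},{"dx":0,"dy":0,"dz":-3,"wx":0,"wy":0,"wz":0,"claw":0},{"dx":0,"dy":0,"dz":-3,"wx":0,"wy":0,"wz":0,"claw":0},{"dx":0,"dy":0,"dz":-2,"wx":0,"wy":0,"wz":0,"claw":0},{"dx":0,"dy":0,"dz":0,"wx":0,"wy":0,"wz":0,"claw":0},{"dx":0,"dy":0,"dz":0,"wx":0,"wy":0,"wz":0,"claw":0}]'
python3 -c "
from workcell import job_done
print(job_done())"
```

```text
clock: 35.98
position: [0.4673, 0.2516, 0.1672]
tool_rot: [3.059, -0.151, 0.501]
force: [0.1, -0.2, -0.7]
grip_width: -0.0003
finger_force: 0.0
the job is handed in; nothing more can be done
None
```

The camera hangs by its loop on the scale's hook, the button was pressed to its stop after it had hung free for about 9 s, and the job was handed in at 36 s; no verdict came back, the camera calls ran out before the press so the final state was not seen, and the last press step peaked at 51 N on the button.

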